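# Flush the dripping tap: hang the drip can, then key the tap open and hold it

## Task

The self-closing tap drips because of grit on its seat, so flush it: hang the small drip can by its bail in the notch on top of the tap's spout and let it hang there, then take the tap key off its peg, push its blade fully home into the lock on top of the tap (working it past the stiff pins) and turn it a quarter turn counterclockwise, seen from above, to open the tap. The lock springs shut by itself, so finish while still gripping the key and holding it turned fully open, with the can still hanging under the spout; leave the spoons on their pegs and the other things on the ledge where they are.

Things in the scene. Friction and masses are not known exactly. Their poses are not given: they have to be found in the camera images.
- tap: Fixed steel and brass tap on a standpipe. Origin: centre of its foot on the ledge, under the lock; z up; the spout points along its -x. Foot 68 mm across, pipe 26, lock head 49, top at z = 212 mm. The spout is a level tube 18 mm across, axis at z = 150 mm, ending 98 mm from the lock's axis; its outlet, 19 mm across, points down to z = 130 mm under the notch.
- notch (a point): Middle of the floor of the notch on top of the spout (tap frame: x -78, y 0, z 162 mm): a flat 18 mm wide and 24 mm long (along the spout) between two lips 7 mm high. The can's grip sleeve lies across it. Axes as the tap's.
- lock_mouth (a point): Centre of the lock's flat top (tap frame: 0, 0, 212 mm), axes as the tap's. The keyway goes straight down: a slot 18 by 6 mm (5.4 in the plug), at rest with its long side along the tap's x (in line with the spout), under a dished mouth 26 x 14 mm, 5 mm deep. The guard plate with this slot, 11 mm thick, is fixed; under it the keyway goes on in the turning plug.
- lock_floor (a point): Floor of the keyway on the lock's axis, 34 mm below its top. The key is fully home with its tip on it; it can turn only with its tip within 3 mm of it, the blade being then all below the guard plate. Two stiff sprung pins cross the keyway 16 and 11 mm above the floor: straight pushing takes 10 to 25 N; where it sticks, a to-and-fro twist of 0.05 rad lets a 10 N push go on.
- plug (a joint): Turn of the lock's plug, rad: 0 at rest (tap shut), growing counterclockwise seen from above, to a hard stop at 1.57 (tap fully open). A spring turns it back to 0: 0.11 N m at rest, 0.22 N m at the stop. The key has play in it: the plug lags up to 0.2 rad behind the key, and counts as open from 1.2 rad.
- key: Loose tap key, 50 g, hanging blade down from one of three pegs. Origin: middle of the blade's tip (lower end); z up along the key, y across its width. Steel blade 4 mm thick (x), 16 wide (y), 20 long, narrowing to 9 mm at the tip; round neck 4.6 mm up to z = 42 mm; black head 30 wide (y), 10 thick (x), z 42 to 78 mm, with flat sides to grip. The blade is alike both ways round.
- key_eye (a point): Middle of the eye in the key's head, 63 mm above the tip; the peg goes through it. The eye is 14 mm wide (y) and 18 mm high. Axes as the key's. To unhook the key lift it 6 to 10 mm, then draw it along the peg strip's -x by 35 mm or more.
- pegstrip: Fixed upright strip of board, 300 mm long (its y), 44 mm high, top at 202 mm, on two uprights. Origin: on the ledge under the middle of its front face. Three steel pegs 6 mm thick stand out along its -x at y = -90, 0 and 90 mm, axis at z = 176 mm: level for 32 mm, then a tip bent up to 5 mm above the peg's top. Things hang 21 mm out from the face.
- can: Loose round aluminium drip can, 140 g, standing on the ledge. Origin: centre of its underside, z up. 56 mm across, 55 high, open on top; a rigid upright bail of 5 mm wire stands over it in its y-z plane with a black grip sleeve 14 (x) by 40 (y) by 20 mm high, z 111 to 131 mm. The window under the sleeve is 56 mm high, about 50 wide; the spout goes through it along the can's x.
- can_hang (a point): Middle of the underside of the can's grip sleeve, 111 mm above the can's underside: this lies on the notch when the can hangs.
- spoon_a: Bystander: loose steel spoon, 148 mm long, bowl 40 mm across, hanging on a peg. Origin at its lower end.
- spoon_b: Bystander: loose steel spoon, 148 mm long, bowl 30 mm across, hanging on a peg. Origin near its lower end.
- jar: Bystander: clear plastic jar with a white screw-top lid, 72 mm across, 110 mm high. Origin under its centre.
- bowl: Bystander: orange plastic bowl, 124 mm across, 55 mm high. Origin under its centre.
- saucer: Bystander: white ceramic saucer, 124 mm across, 16 mm high. Origin under its centre.
- spatula: Bystander: wooden spatula, 260 mm long, lying flat. Origin under its middle.

How it is judged (in metres and radians):
On the way, in this order (a step that is already met when the one before it is completed fails the run):
1. the can hangs by its bail in the spout's notch, let go (horizontal distance between can_hang and notch below 0.02 m and z of can_hang in the frame of notch between -0.006 and 0.004 m and angle between can's own z axis and vertical below 0.25 rad and contact force between can and tap above 0.3 N and contact force between can and the fingers below 0.05 N), for 0.3 s.
2. the key's blade is fully home in the lock, not yet turned, the can still hanging (horizontal distance between key and lock_floor below 0.004 m and z of key in the frame of lock_floor below 0.003 m and angle between key's own z axis and vertical below 0.15 rad and value of joint plug below 0.4 rad and horizontal distance between can_hang and notch below 0.02 m and height (world z) of can above 0.035 m), for 0.05 s.
At the end, for the whole second after the job is handed in: The fingers grip the key (over 2 N) and hold the plug past 1.2 rad, the key fully home (tip within 3 mm of the floor, 4 mm of the axis); the can hangs untouched in the notch (sleeve on its floor, within 20 mm of its middle, tilt under 0.25 rad) (value of joint plug above 1.2 rad and horizontal distance between key and lock_floor below 0.004 m and z of key in the frame of lock_floor below 0.003 m and angle between key's own z axis and vertical below 0.15 rad and contact force between key and the fingers above 2 N and horizontal distance between can_hang and notch below 0.02 m and z of can_hang in the frame of notch between -0.006 and 0.004 m and angle between can's own z axis and vertical below 0.25 rad and contact force between can and the arm below 0.05 N and contact force between can and the fingers below 0.05 N); the arm keeps its last pose, push and grip.
It fails at once if a spoon is knocked off or swung more than 60 mm (distance of any of spoon_a, spoon_b from where it was at the start of the episode above 0.06 m).
It fails at once if a bystander on the ledge is shifted by more than 40 mm (distance of any of jar, bowl, saucer, spatula from where it was at the start of the episode above 0.04 m).
It also fails if it takes over 64 s, if anything falls off the work surface, if the arm or the gripper's body presses on something with over 40 N, if the wrist force passes 120 N, or if a joint passes its speed limit or range.

## Robot

A 7-joint arm with a two-finger parallel gripper is mounted at the origin on the work surface. World frame = base frame: x ahead of the robot, y to its left, z up, the work surface at z = 0. Lengths are in mm, angles in rad, forces in N, time in s.
With the tool pointing down it reaches from about 350 to 900 mm from the base axis. Payload 8.1 kg.
Tool frame: the origin (TCP) lies between the finger pads; the fingertips stand 11 mm ahead of it and the grasp point (between the pads) lies 8 mm behind it; z points along the fingers, y is the line along which they close (so a half turn about z gives the same grasp; the last joint's range is limited). The gripper opens to 85 mm and grips with 20 to 120 N. Pads are 22 mm wide; open, the fingers measure 114 mm over their backs; the gripper's body (76 mm by 85 mm) begins 54 mm behind the grasp point. The pads swing forward as they close: fully open they stand 13 mm farther back than shut.
Start: joints at [-1.282, 0.434, 0.025, 1.573, -0.012, 1.134, -0.075], TCP at [238.685, 577.642, 242.323] pointing down, gripper open.
Joint ranges: [-2.62, 2.62], [-0.44, 2.09], [-1.27, 1.32], [0.08, 2.57], [-1.32, 4.46], [0.12, 2], [-2.74, 2.74]. Speed limits (rad/s): [2.22, 2.22, 3.01, 3.01, 3.14, 3.14, 3.14].

## Interface

Orientations are given as a rotation vector (axis times angle).
In Python, from plant import get_state, get_image, hand_in gives the robot as it stands.
- The arm moves only by the tool play_rows, never from a script. Its argument "rows" is a list that holds one entry, the list of rows, each a list of 6 numbers: the shift along the tool's x, y, z in units of 25 mm (1.0 is 25 mm), then the turn, a rotation vector about the tool's x, y, z in units of 5 degrees (1.0 is 5 degrees). In form: [[[tx, ty, tz, rx, ry, rz], ...]]. A call has 1 to 12 rows; each row shifts and turns the commanded pose from where the row before left it, along the tool's axes as they then stand; what a row does not reach is not made up. A row lasts 1/10 s, in which the tool goes at most 50 mm and 8.59 degrees, less where a joint would pass 70% of its speed; a pose out of reach is approached as far as the arm can. A call is refused whole if a number of a shift passes 1 or a number of a turn 1, either way. A call with a gripper value outside its range is refused whole. "hand" is the opening, from 0 (shut) to 1 (fully open), set as the call begins (left out, the last holds). The fingers move at their own pace and stop on an object; the grip force is fixed at half the most. Time passes only in rows, so rows that do not move let the fingers close. It gives the time, the measured TCP pose, the force, the opening and the grip force at its end, in the units of the state.
- get_state(): the state, without advancing time (a new reading comes with each control period).
- get_image(name): name is "scene" or "top" or "wrist"; returns a dict with "pixels" (420x560x3 uint8, red, green, blue), "mtx" (3x3 intrinsics, pixels), "R" (3x3) and "t" (3): a world point X has camera coordinates R X + t. Camera axes: x right, y down, z forward; pixel columns grow to the right and rows downward; lengths in mm; the calibration is good to about 2 mm. A picture is of the moment at which its call begins. There is no depth.
- hand_in(): hands the job in; it is judged then, once.
The state is a dict: "time_s": time; "q": joint angles; "dq": joint speeds; "joint_torque": joint torques, N m; "ee_pos": TCP position; "tool_rot": TCP orientation; "wrist_force": force on the tool from outside, world axes, zero at the start; "moment": the same for the moment, N m; "finger_gap": finger opening in mm; "gripper_force": force on a finger pad.
Only numpy, scipy, OpenCV 4.12 (cv2) and the standard library are available. Lean on these libraries where they do the work, as an engineer would, in place of code of your own. Each camera call takes 0.05 s, during which the arm holds its last target. There are 200 camera calls.

## Working session

There is one attempt and no reset: what is moved stays moved. The work goes in short steps, Python scripts to look and compute and a tool call to move; the robot and the scene stay as the last step left them, time stands still between calls to the robot, and variables do not carry over. Pictures are saved under pics/ and viewed, at most 10 in all, crops included, and the job is handed in when it is done.

Besides the shell and the picture viewer there is one more tool, called as name(argument=value, ...), one argument or row to a line, values as JSON. play_rows: Moves the arm, as the interface text tells. Its arguments: {"type":"object","properties":{"rows":{"type":"array"},"hand":{"type":"number"}},"required":["rows"]}

```bash
mkdir -p pics; ls; python3 - <<'E'
from plant import *
import cv2,numpy as np,pickle
s=get_state();print(s)
for n in("scene","top","wrist"):
    im=get_image(n);pickle.dump(im,open(f"{n}0.pkl","wb"))
    print(n,np.round(im["mtx"],1).tolist(),np.round(im["R"],3).tolist(),np.round(im["t"],1).tolist())
    cv2.imwrite(f"pics/{n}0.png",cv2.resize(im["pixels"][:,:,::-1],(800,600),interpolation=cv2.INTER_CUBIC))
E
```

```text
pics
{'time_s': 0.0, 'q': array([-1.28165907,  0.43523791,  0.0249702 ,  1.57417057, -0.0115957 ,
        1.13400206, -0.07507732]), 'dq': array([ 6.46715148e-04, -7.76551172e-04, -1.32692342e-03,  8.91228824e-04,
       -2.83809093e-04, -9.03023782e-05,  7.20897903e-04]), 'joint_torque': array([ 5.15524971e-04, -6.70470715e+01,  1.02533128e+00, -3.16211379e+01,
        1.56187388e-02,  1.23261579e-02, -1.88122090e-05]), 'ee_pos': array([238.47372946, 577.14273491, 241.48824567]), 'tool_rot': array([-6.11445616e-01, -3.08133780e+00,  2.61357513e-03]), 'wrist_force': array([-0.4163326 ,  0.13672461, -1.02235447]), 'moment': array([-0.00681542, -0.00319136,  0.00106979]), 'gripper_force': 0.0, 'finger_gap': 85.31823959452956}
scene [[527.8, 0.0, 280.4], [0.0, 527.8, 199.2], [0.0, 0.0, 1.0]] [[-0.818, 0.575, 0.007], [0.303, 0.441, -0.845], [-0.489, -0.689, -0.535]] [454.7, -1.6, 1510.4]
top [[504.7, 0.0, 287.6], [0.0, 504.7, 207.8], [0.0, 0.0, 1.0]] [[0.001, -1.0, -0.009], [-0.984, 0.001, -0.178], [0.178, 0.009, -0.984]] [-33.7, 548.8, 1282.1]
wrist [[340.9, 0.0, 290.1], [0.0, 340.9, 211.4], [0.0, 0.0, 1.0]] [[0.381, 0.925, -0.002], [0.891, -0.367, 0.269], [0.248, -0.104, -0.963]] [-623.5, -36.9, 380.0]
```

View pics/scene0.png

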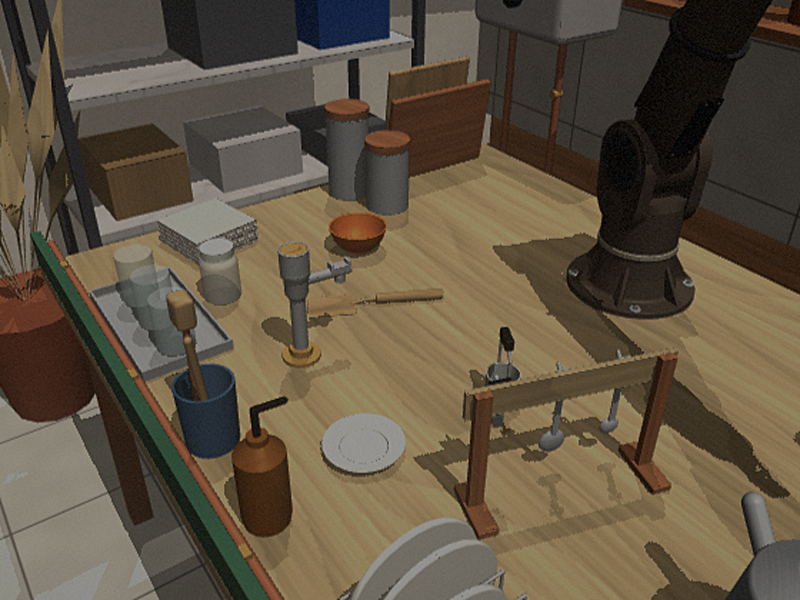

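View pics/top0.png

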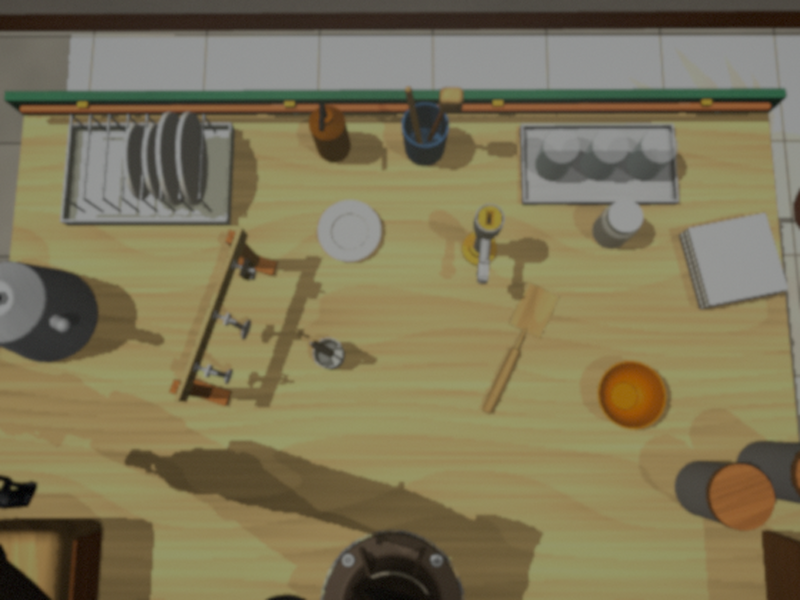

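The scene picture shows the tap (800-px scale: head at 293,250, spout to 345,265), the can at 503,370 and the peg strip from 470,400 to 670,360. The top picture shows the lock at 489,217, the spout end at 484,278, the can at 328,352 and the strip from 240,235 to 183,395. The key is probably on the peg nearest the top edge. I'll enlarge both.

```bash
python3 - <<'E'
import cv2,pickle
for n,(x0,y0,w,h,s) in {"top":(120,135,260,150,3),"scene":(185,160,290,220,2.7)}.items():
    p=pickle.load(open(n+"0.pkl","rb"))["pixels"][y0:y0+h,x0:x0+w,::-1]
    p=cv2.convertScaleAbs(p,alpha=1.5)
    cv2.imwrite(f"pics/{n}0c.png",cv2.resize(p,None,fx=s,fy=s,interpolation=cv2.INTER_CUBIC))
E
```

```text
(no output)
```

View pics/top0c.png

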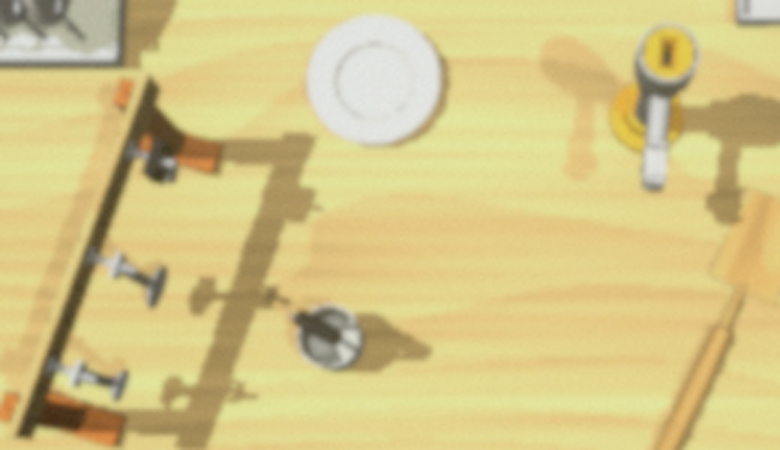

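View pics/scene0c.png

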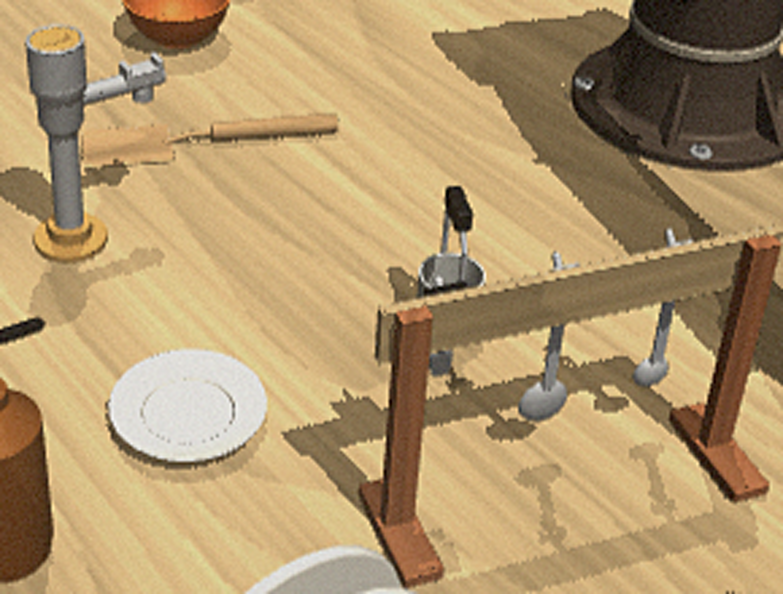

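Top crop: lock top centre (667,52), spout end (653,187), can rim centre (330,338), sleeve ends (300,317) and (337,345). Strip front-top edge runs (150,85) to (28,435), and the key is on the peg at (133,150), its head around (160,160). Scene crop: lock top (55,40), spout end (160,70), sleeve top about (458,200).

```bash
cat > h.py <<'E'
import numpy as np,cv2,pickle
from scipy.optimize import least_squares
from scipy.spatial.transform import Rotation as Rn
def on_z(im,u,v,z):
    d=im["R"].T@np.linalg.solve(im["mtx"],[u,v,1.]); c=-im["R"].T@im["t"]
    return c+d*(z-c[2])/d[2]
def proj(im,X):
    p=(np.asarray(X,float).reshape(-1,3)@im["R"].T+im["t"])@im["mtx"].T
    return p[:,:2]/p[:,2:]
def move(s,dp):  # world shift -> tool axes, units of 25mm
    return Rn.from_rotvec(s["tool_rot"]).inv().apply(dp)/25
E
python3 - <<'E'
from h import *
T=pickle.load(open("top0.pkl","rb"));S=pickle.load(open("scene0.pkl","rb"))
t=lambda u,v,z:on_z(T,120+u/3-.33,135+v/3-.33,z)
s=lambda u,v,z:on_z(S,185+u/2.7-.3,160+v/2.7-.3,z)
f=lambda n,*a:print(n,*[np.round(x[:2],1) for x in a])
f("lock",t(667,52,212),s(55,40,212)); f("foot",t(647,118,10),s(70,238,12))
f("spoutend",t(653,187,150)); f("notch lips",t(655,147,169),t(654,185,169))
f("can rim",t(330,338,55),s(452,275,55)); f("sleeve",t(300,317,131),t(337,345,131),s(458,190,131))
f("strip front top",t(150,85,202),t(28,435,202)); f("pegs",t(133,150,176),t(95,258,176),t(57,365,176))
f("key",t(158,160,176))
E
```

```text
lock [ 652.7 -162.9] [ 650.9 -163.3]
foot [ 650.1 -164.2] [ 656.1 -154.2]
spoutend [ 557.2 -155.8]
notch lips [ 586.2 -156.2] [ 555.  -154.9]
can rim [443.7 116.5] [444.7 119.9]
sleeve [453.1 132. ] [430.3 101.3] [435.9 108.2]
strip front top [629.3 245.1] [355.  326.2]
pegs [582.6 263. ] [494.9 289.3] [410.2 314.9]
key [574.3 242.6]
```

play_rows(
  rows=[
    [[0, 0, 0, 0, 0, 1], [0, 0, 0, 0, 0, 1], [0, 0, 0, 0, 0, 1], [0, 0, 0, 0, 0, 1], [0, 0, 0, 0, 0, 1], [0, 0, 0, 0, 0, 1], [0, 0, 0, 0, 0, 1], [0, 0, 0, 0, 0, 1], [0, 0, 0, 0, 0, 1], [0, 0, 0, 0, 0, 1], [0, 0, 0, 0, 0, 1]],
  ],
  hand=0.5,
)

```text
time_s: 1.25
ee_pos: [238.6, 577.5, 242.0]
tool_rot: [1.97, 2.447, -0.001]
wrist_force: [0.1, 0.1, -0.5]
finger_gap: 43.2
gripper_force: 0.0
```

play_rows(
  rows=[
    [[0, 0, 0, 0, 0, 1], [0, 0, 0, 0, 0, 1], [0, 0, 0, 0, 0, 1], [0, 0, 0, 0, 0, 1], [0, 0, 0, 0, 0, 1], [0, 0, 0, 0, 0, 1], [0, 0, 0, 0, 0, 1], [0, 0, 0, 0, 0, 1], [0, 0, 0, 0, 0, 1], [0, 0, 0, 0, 0, 0.8]],
  ],
)

```text
time_s: 2.25
ee_pos: [238.5, 577.5, 242.0]
tool_rot: [2.807, 1.41, -0.001]
wrist_force: [-1.7, 0.0, 0.5]
finger_gap: 42.7
gripper_force: 0.0
```

play_rows(
  rows=[
    [[-0.52, 0.92, 0, 0, 0, 0], [-0.52, 0.92, 0, 0, 0, 0], [-0.52, 0.92, 0, 0, 0, 0], [-0.52, 0.92, 0, 0, 0, 0], [-0.52, 0.92, 0, 0, 0, 0], [-0.52, 0.92, 0, 0, 0, 0], [-0.52, 0.92, 0, 0, 0, 0], [-0.52, 0.92, 0, 0, 0, 0], [-0.52, 0.92, 0, 0, 0, 0], [-0.52, 0.92, 0, 0, 0, 0]],
  ],
)

```text
time_s: 3.25
ee_pos: [346.6, 335.3, 242.2]
tool_rot: [2.805, 1.415, -0.0]
wrist_force: [0.6, -0.2, -0.3]
finger_gap: 42.5
gripper_force: 0.0
```

play_rows(
  rows=[
    [[-0.52, 0.92, 0, 0, 0, 0], [-0.52, 0.92, 0, 0, 0, 0], [-0.52, 0.92, 0, 0, 0, 0], [-0.52, 0.92, 0, 0, 0, 0], [-0.52, 0.92, 0, 0, 0, 0], [-0.52, 0.92, 0, 0, 0, 0], [-0.52, 0.92, 0, 0, 0, 0], [-0.52, 0.92, 0, 0, 0, 0], [-0.52, 0.92, 0, 0, 0, 0], [0, 0, 0, 0, 0, 0], [0, 0, 0, 0, 0, 0]],
  ],
)

```text
time_s: 4.35
ee_pos: [443.3, 119.1, 242.2]
tool_rot: [-2.806, -1.413, 0.0]
wrist_force: [0.7, 0.4, -0.7]
finger_gap: 42.6
gripper_force: 0.0
```

```bash
python3 - <<'E'
from plant import *
from h import *
s=get_state();print(s["ee_pos"],s["tool_rot"],s["wrist_force"],s["finger_gap"],s["time_s"])
im=get_image("wrist");pickle.dump(im,open("w1.pkl","wb"))
cv2.imwrite("pics/w1.png",cv2.convertScaleAbs(cv2.resize(im["pixels"][:,:,::-1],(800,600),interpolation=cv2.INTER_CUBIC),alpha=1.5))
print(Rn.from_rotvec(s["tool_rot"]).as_matrix().round(3).tolist())
print(proj(im,[[442.5,117,55],[453,132,131],[430,101,131]])*800/560)
E
```

```text
[443.33236051 119.07353232 242.22256708] [-2.80558955e+00 -1.41310574e+00  3.14691008e-04] [ 0.67400961  0.43343689 -0.73017982] 42.63353172746531 4.35
[[0.595, 0.804, -0.0], [0.804, -0.595, 0.0], [-0.0, -0.0, -1.0]]
[[413.76933805 273.97612011]
 [412.83495743 270.36210395]
 [412.78043571 341.41925049]]
```

View pics/w1.png

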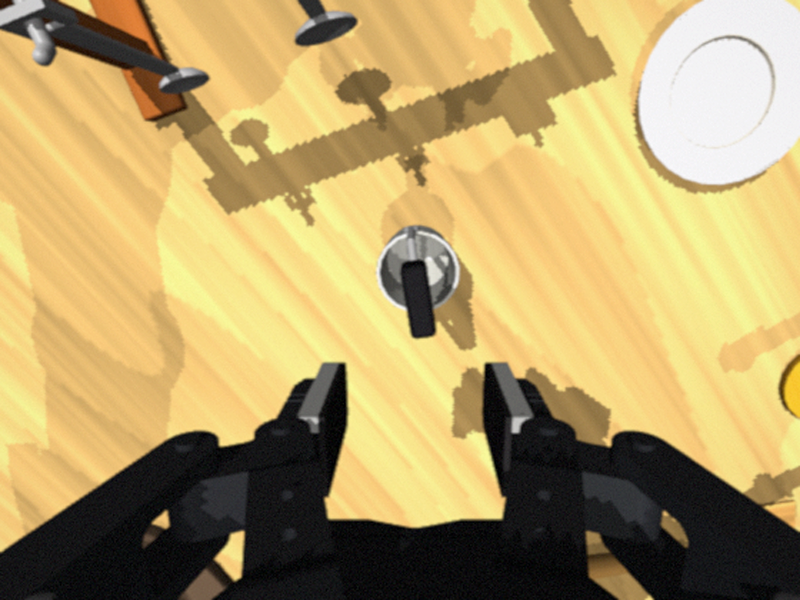

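The wrist picture shows the can rim centred at (418,270) and the sleeve's top running from (413,263) to (425,336), about 8° off the tool's x.

```bash
python3 - <<'E'
from h import *
im=pickle.load(open("w1.pkl","rb"))
w=lambda u,v,z:on_z(im,u*.7,v*.7,z)
a,b=w(413,263,131),w(425,336,131);c=w(418,270,55)
d=a-b;print(a,b,(a+b)/2,c,np.linalg.norm(d),np.degrees(np.arctan2(d[1],d[0])))
# rotate tool so that x along d
E
```

```text
[455.34427124 135.02332671 131.        ] [437.03737711  99.59325398 131.        ] [446.19082417 117.30829035 131.        ] [446.40144395 117.501852    55.        ] 39.88022601078305 62.6743771935468
```

play_rows(
  rows=[
    [[0, 0.13, 0, 0, 0, -0.95], [0, 0, 0, 0, 0, -0.91], [0, 0, 0.9, 0, 0, 0], [0, 0, 0.9, 0, 0, 0], [0, 0, 0.9, 0, 0, 0], [0, 0, 0.9, 0, 0, 0], [0, 0, 0.5, 0, 0, 0], [0, 0, 0.35, 0, 0, 0], [0, 0, 0, 0, 0, 0], [0, 0, 0, 0, 0, 0]],
  ],
)

```text
time_s: 5.4
ee_pos: [446.4, 117.6, 131.6]
tool_rot: [2.681, 1.638, 0.001]
wrist_force: [1.2, -0.2, -0.6]
finger_gap: 42.8
gripper_force: 0.0
```

play_rows(
  rows=[
    [[0, 0, 0, 0, 0, 0], [0, 0, 0, 0, 0, 0], [0, 0, 0, 0, 0, 0], [0, 0, 0, 0, 0, 0], [0, 0, 0, 0, 0, 0], [0, 0, 0, 0, 0, 0]],
  ],
  hand=0,
)

```text
time_s: 6.0
ee_pos: [446.4, 117.8, 131.9]
tool_rot: [-2.68, -1.638, -0.002]
wrist_force: [-1.7, 0.0, 6.8]
finger_gap: 12.1
gripper_force: 58.9
```

play_rows(
  rows=[
    [[0, 0, -0.2, 0, 0, 0], [0, 0, -0.4, 0, 0, 0], [0, 0, -0.5, 0, 0, 0], [0, 0, -0.5, 0, 0, 0], [0, 0, -0.5, 0, 0, 0], [0, 0, -0.54, 0, 0, 0], [0, 0, 0, 0, 0, 0], [0, 0, 0, 0, 0, 0]],
  ],
)

```text
time_s: 6.8
ee_pos: [446.1, 117.5, 197.3]
tool_rot: [-2.681, -1.638, -0.001]
wrist_force: [0.2, -0.2, -2.2]
finger_gap: 12.3
gripper_force: 58.9
```

```bash
python3 - <<'E'
from plant import *
from h import *
s=get_state();print(s["ee_pos"],s["wrist_force"],s["moment"],s["gripper_force"],s["finger_gap"],s["time_s"])
im=get_image("wrist");pickle.dump(im,open("w2.pkl","wb"))
cv2.imwrite("pics/w2.png",cv2.convertScaleAbs(cv2.resize(im["pixels"][:,:,::-1],(800,600),interpolation=cv2.INTER_CUBIC),alpha=1.5))
E
```

```text
[446.08590736 117.51167165 197.30804907] [ 0.20789195 -0.15495766 -2.1873933 ] [0.03243057 0.0429815  0.05061503] 58.9239102602005 12.324496184012457 6.8
```

View pics/w2.png

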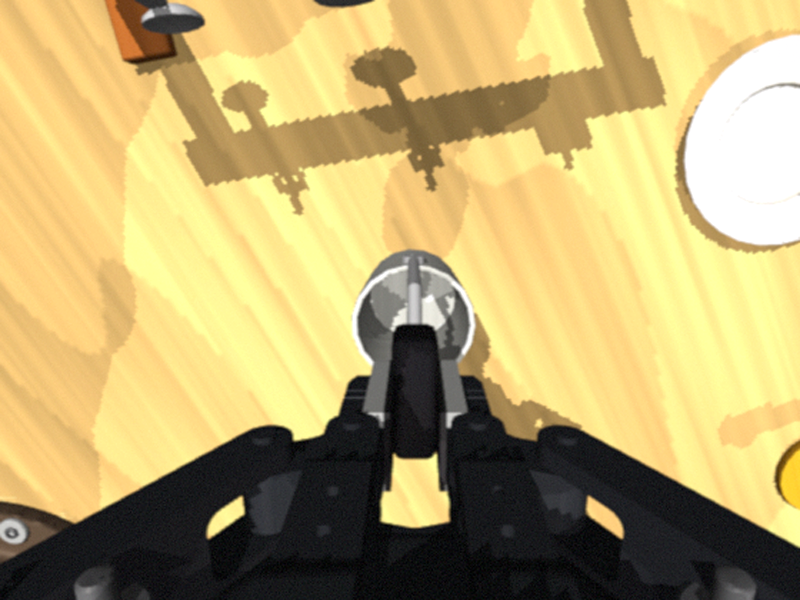

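The can is held upright between the pads. Its sleeve lies from about (413,325) to (413,458).

play_rows(
  rows=[
    [[0, 0, 0, 0, 0, -0.92], [0, 0, 0, 0, 0, -0.92], [0, 0, 0, 0, 0, -0.92], [-0.4, 0.13, 0, 0, 0, -0.92], [-0.7, 0.22, 0, 0, 0, -0.92], [-0.9, 0.28, 0, 0, 0, 0], [-0.9, 0.28, 0, 0, 0, 0], [-0.9, 0.28, 0, 0, 0, 0], [-0.9, 0.28, 0, 0, 0, 0], [-0.9, 0.28, 0, 0, 0, 0], [-0.9, 0.28, 0, 0, 0, 0]],
  ],
)

```text
time_s: 7.95
ee_pos: [481.4, -49.9, 196.3]
tool_rot: [-2.3, -2.139, 0.002]
wrist_force: [0.9, -0.2, -1.3]
finger_gap: 12.3
gripper_force: 58.9
```

play_rows(
  rows=[
    [[-0.9, 0.28, 0, 0, 0, 0], [-0.9, 0.28, 0, 0, 0, 0], [-0.9, 0.28, 0, 0, 0, 0], [-0.7, 0.22, 0, 0, 0, 0], [-0.4, 0.12, 0, 0, 0, 0], [-0.27, 0.1, 0, 0, 0, 0], [0, 0, 0, 0, 0, 0], [0, 0, 0, 0, 0, 0], [0, 0, 0, 0, 0, 0]],
  ],
)

```text
time_s: 8.85
ee_pos: [506.3, -151.7, 196.9]
tool_rot: [-2.299, -2.141, -0.0]
wrist_force: [-0.3, -0.7, -2.2]
finger_gap: 11.9
gripper_force: 58.9
```

```bash
python3 - <<'E'
from plant import *
from h import *
s=get_state();print(s["ee_pos"],s["tool_rot"],s["wrist_force"],s["time_s"])
im=get_image("wrist");pickle.dump(im,open("w3.pkl","wb"))
cv2.imwrite("pics/w3.png",cv2.convertScaleAbs(cv2.resize(im["pixels"][:,:,::-1],(800,600),interpolation=cv2.INTER_CUBIC),alpha=1.5))
print(-im["R"].T@im["t"], Rn.from_rotvec(s["tool_rot"]).as_matrix().round(3).tolist())
E
```

```text
[ 506.25369734 -151.65774779  196.91562096] [-2.29865110e+00 -2.14050737e+00 -3.04891102e-04] [-0.27846507 -0.70752263 -2.20181872] 8.85
[511.14176521 -85.00672007 330.23955324] [[0.071, 0.997, -0.0], [0.997, -0.071, 0.001], [0.001, -0.0, -1.0]]
```

View pics/w3.png

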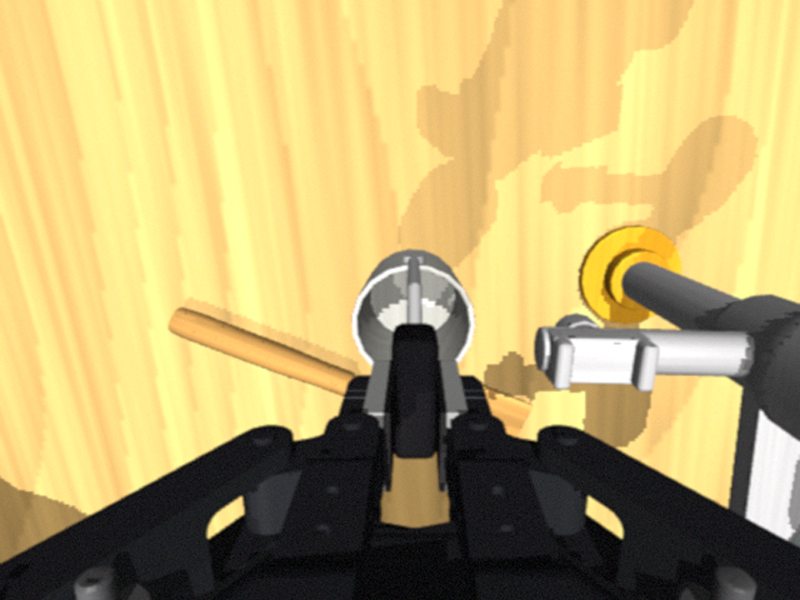

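The wrist picture shows the notch, with lips at columns about 555–571 and 637–652, and the floor in rows 335–384. The spout is nearly level in the image, so it runs along the tool's y.

```bash
python3 - <<'E'
from h import *
im=pickle.load(open("w3.pkl","rb"))
w=lambda u,v,z:on_z(im,u*.7,v*.7,z).round(1)[:2]
print("lip tops",w(571,362,169),w(641,362,169))
print("floor",w(604,333,162),w(604,384,162))
print("lipL y",w(563,337,169),w(563,390,169),"lipR y",w(647,334,169),w(647,390,169))
print("tube end/right edges z150",w(540,330,155),w(747,334,155),w(747,374,155),w(545,372,155))
for yaw in(-4.3,-3,-2):
  c,s=np.cos(np.radians(yaw)),np.sin(np.radians(yaw))
  for L in([652,-163],):
    f=lambda x,y,z:[L[0]+c*x-s*y,L[1]+s*x+c*y,z]
    print(yaw,(proj(im,[f(-90,0,169),f(-66,0,169),f(-78,9,162),f(-78,-9,162),f(0,0,0),f(-98,0,159)])/.7).round(0).tolist())
E
```

```text
lip tops [ 562.2 -155.6] [ 587.1 -157.4]
floor [ 576.3 -148.1] [ 577.  -168.5]
lipL y [ 559.3 -146. ] [ 559.5 -166.4] lipR y [ 588.6 -147. ] [ 589.8 -168.5]
tube end/right edges z150 [ 554.7 -147.9] [ 633.3 -155. ] [ 635.2 -171.7] [ 556.6 -165.3]
-4.3 [[571.0, 364.0], [638.0, 364.0], [600.0, 333.0], [595.0, 379.0], [625.0, 269.0], [542.0, 353.0]]
-3 [[571.0, 369.0], [638.0, 368.0], [599.0, 338.0], [595.0, 383.0], [625.0, 269.0], [541.0, 359.0]]
-2 [[570.0, 373.0], [638.0, 371.0], [598.0, 341.0], [595.0, 386.0], [625.0, 269.0], [541.0, 363.0]]
```

play_rows(
  rows=[
    [[0, 0.3, 0, 0, 0, 0], [0, 0.4, 0, 0, 0, 0], [0, 0.5, 0, 0, 0, 0], [0, 0.5, 0, 0, 0, 0], [-0.01, 0.5, 0, 0, 0, 0], [0, 0.34, 0, 0, 0, 0], [0, 0.2, 0, 0, 0, 0], [0, 0, 0, 0, 0, 0], [0, 0, 0, 0, 0, 0], [0, 0, 0, 0, 0, 0]],
  ],
)

```text
time_s: 9.9
ee_pos: [574.2, -158.0, 197.1]
tool_rot: [-2.301, -2.139, 0.0]
wrist_force: [0.7, -0.4, -2.0]
finger_gap: 11.9
gripper_force: 58.9
```

play_rows(
  rows=[
    [[0, 0, 0.14, 0, 0, 0], [0, 0, 0.14, 0, 0, 0], [0, 0, 0.1, 0, 0, 0], [0, 0, 0.08, 0, 0, 0], [0, 0, 0.06, 0, 0, 0], [0, 0, 0.04, 0, 0, 0], [0, 0, 0, 0, 0, 0], [0, 0, 0, 0, 0, 0]],
  ],
)

```text
time_s: 10.7
ee_pos: [574.6, -158.0, 183.1]
tool_rot: [2.3, 2.139, 0.0]
wrist_force: [0.4, -0.6, -1.0]
finger_gap: 12.1
gripper_force: 59.0
```

```bash
python3 - <<'E'
from plant import *
from h import *
s=get_state();print(s["ee_pos"],s["tool_rot"],s["wrist_force"],s["time_s"])
im=get_image("wrist")
a=cv2.resize(im["pixels"][200:340,200:480,::-1],None,fx=1.42,fy=1.42,interpolation=cv2.INTER_CUBIC)
im2=get_image("scene");b=im2["pixels"][165:235,185:325,::-1]
b=cv2.resize(b,None,fx=5.6,fy=5.6,interpolation=cv2.INTER_CUBIC)
a=cv2.resize(a,(b.shape[1]//2,b.shape[0]//2));a=cv2.copyMakeBorder(a,0,0,0,b.shape[1]-a.shape[1],0)
cv2.imwrite("pics/w4.png",cv2.convertScaleAbs(np.vstack([a,b]),alpha=1.5)); print(a.shape,b.shape)
E
```

```text
[ 574.64630587 -157.96663953  183.09198382] [2.30047995e+00 2.13938583e+00 7.19203693e-05] [ 0.39888633 -0.5724161  -0.9899688 ] 10.7
(196, 784, 3) (392, 784, 3)
```

View pics/w4.png

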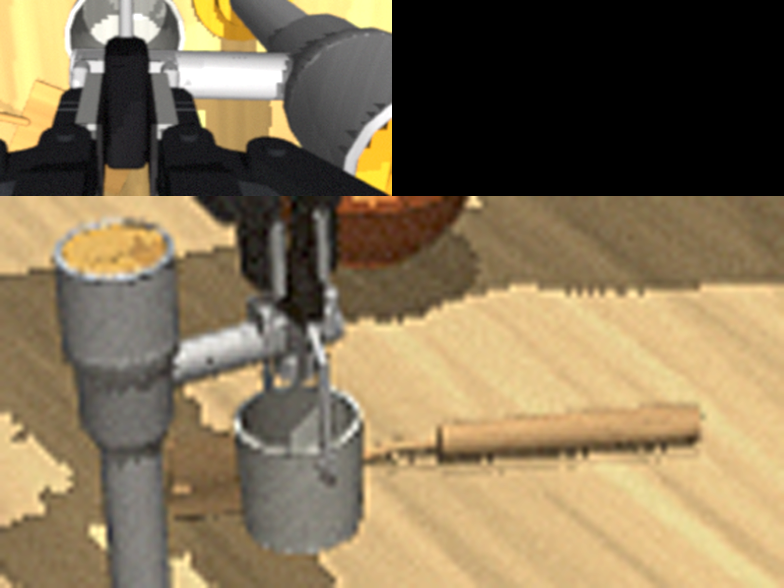

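The can is over the notch with its sleeve between the lips, and the can is upright under the spout. I'll lower a hair, release and rise.

play_rows(
  rows=[
    [[0, 0, 0.03, 0, 0, 0], [0, 0, 0, 0, 0, 0], [0, 0, 0, 0, 0, 0]],
  ],
)

```text
time_s: 11.1
ee_pos: [574.8, -158.0, 182.7]
tool_rot: [2.3, 2.139, 0.001]
wrist_force: [-2.1, 0.4, 5.1]
finger_gap: 12.4
gripper_force: 59.7
```

play_rows(
  rows=[
    [[0, 0, 0, 0, 0, 0], [0, 0, 0, 0, 0, 0], [0, 0, 0, 0, 0, 0], [0, 0, 0, 0, 0, 0], [0, 0, 0, 0, 0, 0]],
  ],
  hand=0.33,
)

```text
time_s: 11.6
ee_pos: [574.6, -158.0, 182.2]
tool_rot: [-2.3, -2.139, 0.0]
wrist_force: [-0.5, 0.1, 0.4]
finger_gap: 28.4
gripper_force: 0.0
```

play_rows(
  rows=[
    [[0, 0, -0.2, 0, 0, 0], [0, 0, -0.4, 0, 0, 0], [0, 0, -0.8, 0, 0, 0], [0, 0, -0.9, 0, 0, 0], [0, 0, -0.9, 0, 0, 0], [0, 0, -0.9, 0, 0, 0], [0, 0, 0, 0, 0, 0]],
  ],
)

```text
time_s: 12.3
ee_pos: [576.1, -158.9, 288.8]
tool_rot: [2.297, 2.136, 0.006]
wrist_force: [0.9, -0.6, 0.0]
finger_gap: 28.6
gripper_force: 0.0
```

```bash
python3 - <<'E'
from plant import *
from h import *
s=get_state();print(s["ee_pos"],s["tool_rot"],s["wrist_force"],s["time_s"])
im=get_image("wrist");pickle.dump(im,open("w5.pkl","wb"))
a=cv2.resize(im["pixels"][150:330,180:520,::-1],None,fx=1.64,fy=1.64,interpolation=cv2.INTER_CUBIC)
b=get_image("scene")["pixels"][165:235,185:325,::-1]
b=cv2.resize(b,None,fx=4,fy=4,interpolation=cv2.INTER_CUBIC);print(a.shape,b.shape)
a=a[:,:b.shape[1]]
cv2.imwrite("pics/w5.png",cv2.convertScaleAbs(np.vstack([a,b[:,:a.shape[1]]]),alpha=1.5))
E
```

```text
[ 576.07052729 -158.87113196  288.81756195] [2.29742514 2.13586364 0.00572917] [ 0.89507376 -0.64593169  0.01347542] 12.3
(295, 558, 3) (280, 560, 3)
```

View pics/w5.png

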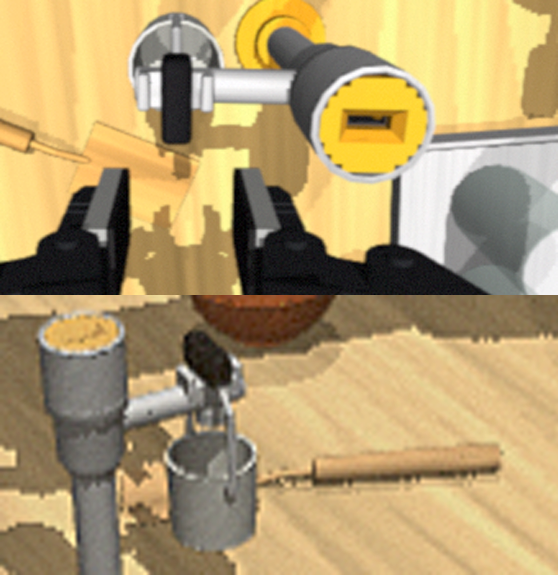

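The can hangs freely in the notch, and the lock's dish is in the crop at about (374,123), its slot in line with the spout. Next I'll go over the key, measuring the lock by code from this picture.

play_rows(
  rows=[
    [[0, 0, 0, 0, 0, 0.84], [0, 0, 0, 0, 0, 0.83], [0, 0, 0, 0, 0, 0.83], [0.9, -0.27, 0, 0, 0, 0], [0.9, -0.27, 0, 0, 0, 0], [0.9, -0.27, 0, 0, 0, 0], [0.9, -0.27, 0, 0, 0, 0], [0.9, -0.27, 0, 0, 0, 0], [0.9, -0.27, 0, 0, 0, 0], [0.9, -0.27, 0, 0, 0, 0], [0.9, -0.27, 0, 0, 0, 0], [0.9, -0.27, 0, 0, 0, 0]],
  ],
  hand=0.6,
)

```text
time_s: 13.6
ee_pos: [573.8, 54.5, 283.9]
tool_rot: [-2.519, -1.876, 0.002]
wrist_force: [1.0, 0.7, -0.3]
finger_gap: 51.2
gripper_force: 0.0
```

play_rows(
  rows=[
    [[0.9, -0.27, 0, 0, 0, 0], [0.9, -0.27, 0, 0, 0, 0], [0.9, -0.27, 0, 0, 0, 0], [0.9, -0.27, 0, 0, 0, 0], [0.9, -0.27, 0, 0, 0, 0], [0.9, -0.27, 0, 0, 0, 0], [0.9, -0.27, 0, 0, 0, 0], [0.9, -0.27, 0, 0, 0, 0], [0, 0, 0, 0, 0, 0], [0, 0, 0, 0, 0, 0], [0, 0, 0, 0, 0, 0]],
  ],
)

```text
time_s: 14.7
ee_pos: [574.3, 240.0, 284.5]
tool_rot: [2.521, 1.874, -0.002]
wrist_force: [-0.2, 0.4, 0.1]
finger_gap: 51.2
gripper_force: 0.0
```

```bash
python3 - <<'E'
from plant import *
from h import *
s=get_state();print(s["ee_pos"],s["tool_rot"],s["time_s"])
im=get_image("wrist");pickle.dump(im,open("w6.pkl","wb"))
# lock from w5
p=pickle.load(open("w5.pkl","rb"));hsv=cv2.cvtColor(p["pixels"],cv2.COLOR_RGB2HSV)
c0=np.array([180+374/1.64,150+123/1.64]);print("lock px",c0,on_z(p,*c0,212),hsv[int(c0[1])-14,int(c0[0])],hsv[int(c0[1]),int(c0[0])])
m=((hsv[...,1]>170)&(hsv[...,2]>60)).astype(np.uint8)*255
m[:, :int(c0[0])-45]=0;m[:,int(c0[0])+45:]=0;m[:int(c0[1])-40]=0;m[int(c0[1])+45:]=0
cs,_=cv2.findContours(m,cv2.RETR_CCOMP,cv2.CHAIN_APPROX_NONE)
for c in cs:
    if cv2.contourArea(c)>60:
        (x,y),sz,a=cv2.minAreaRect(c);print(cv2.contourArea(c),x,y,sz,a,on_z(p,x,y,212)[:2])
        if len(c)>60:
            e=cv2.fitEllipse(cv2.convexHull(c));print("ell",e,on_z(p,*e[0],212)[:2])
# key head: dark pixels near prediction
u=proj(im,[[576,243,185]])[0];print("key pred",u)
u2=proj(im,[[576+15*.9577,243-15*.288,185],[576-15*.9577,243+15*.288,185],[582.1,263.1,176],[576,243,107]]);print(u2)
g=cv2.cvtColor(im["pixels"],cv2.COLOR_RGB2GRAY);print(g[int(u[1])-16:int(u[1])+30:4,int(u[0])-40:int(u[0])+41:5])
E
```

```text
[574.27072814 240.0403843  284.47097285] [ 2.52072324e+00  1.87421190e+00 -1.52713794e-03] 14.7
lock px [408.04878049 225.        ] [ 653.26065888 -165.30114472  212.        ] [ 24 206 170] [ 4 38 54]
2917.0 407.0 225.0 (58.0, 64.0) 90.0 [ 652.58036326 -165.25055189]
ell ((406.9471130371094, 225.7023162841797), (58.8463020324707, 65.58058166503906), 59.81448745727539) [ 652.55574106 -165.72853797]
185.0 404.0719299316406 223.2738037109375 (27.975725173950195, 8.451000213623047) 2.38594388961792 [ 650.66014973 -163.93087213]
ell ((404.42462158203125, 223.73394775390625), (11.267067909240723, 30.98529815673828), 90.66062927246094) [ 650.89426435 -164.26166129]
key pred [290.30135407 209.90982091]
[[311.49547815 209.92209862]
 [269.10277052 209.89754062]
 [290.38430575 178.32035334]
 [290.13586736 187.70291906]]
[[149 146 143 149 127  72  64  56  96  60  92  93 159 151 147 115  92]
 [148 150 144 142  62   5   6  65 156   7   7   9 152 154 148 150  95]
 [146 152 143 145  15   6  11  62 123  11  12   6 118 157 148 152  98]
 [146 151 146 144  26  28  26  26  26  24  25  23  88 160 150 149 100]
 [147 150 149 145  24  24  26  28  23  24  23  24  90 160 153 148 111]
 [ 87  90  92  85  26  24  27  25  28  24  28  25  75 105  95  93 109]
 [ 86  89  93  89  53  53  53  45  46  48  45  45  72 102 101  92  98]
 [ 86  88  92  88  86  94  95  92 140 101 100  95  99  96 102  93  94]
 [ 87  87  93  89  88  90  94  96 130 100  98  97  97  99 103  95  93]
 [ 89  87  90  92  86  89  94 105 152  97  99  98  96 100 102  97  93]
 [118 127 127 141 133 120 115 111 110  95 100  99  96 100 114 106  93]
 [152 142 147 150 146 144 151 150 150 102  99 100  98  97 152 158 152]]
```

```bash
python3 - <<'E'
from h import *
im=pickle.load(open("w6.pkl","rb"))
g=cv2.cvtColor(im["pixels"],cv2.COLOR_RGB2GRAY).astype(int)
for v in(206,210,214,217):
    r=g[v,255:325];k=np.where(r<60)[0]+255;print(v,k.min(),k.max(),on_z(im,k.min(),v,185)[:2].round(1),on_z(im,k.max()+1,v,185)[:2].round(1))
print(g[196:226,280].tolist(),g[196:226,302].tolist())
s=lambda v:on_z(im,290,v,185)[:2].round(1);print(s(204),s(210),s(216))
E
```

```text
206 269 309 [562.4 250.1] [590.1 241.7]
210 269 309 [561.5 247.3] [589.3 238.9]
214 268 309 [560.  244.7] [588.5 236.1]
217 269 309 [560.  242.3] [587.9 234. ]
[4, 6, 5, 10, 2, 11, 11, 9, 22, 26, 25, 26, 27, 26, 25, 22, 22, 27, 25, 28, 26, 53, 88, 95, 94, 95, 95, 95, 94, 94] [1, 0, 6, 7, 14, 12, 3, 11, 21, 24, 25, 24, 22, 23, 26, 25, 23, 25, 24, 25, 26, 44, 83, 97, 99, 100, 100, 99, 101, 100]
[577.  247.2] [575.8 243. ] [574.5 238.8]
```

play_rows(
  rows=[
    [[0.12, 0.01, 0.4, 0, 0, 0], [0, 0, 0.8, 0, 0, 0], [0, 0, 0.9, 0, 0, 0], [0, 0, 0.9, 0, 0, 0], [0, 0, 0.8, 0, 0, 0], [0, 0, 0.6, 0, 0, 0], [0, 0, 0.3, 0, 0, 0], [0, 0, 0.16, 0, 0, 0], [0, 0, 0, 0, 0, 0], [0, 0, 0, 0, 0, 0]],
  ],
)

```text
time_s: 15.75
ee_pos: [575.9, 244.3, 164.1]
tool_rot: [2.52, 1.876, 0.002]
wrist_force: [-0.4, -1.0, 0.3]
finger_gap: 51.5
gripper_force: 0.0
```

play_rows(
  rows=[
    [[0, 0, 0, 0, 0, 0], [0, 0, 0, 0, 0, 0], [0, 0, 0, 0, 0, 0], [0, 0, 0, 0, 0, 0], [0, 0, 0, 0, 0, 0], [0, 0, 0, 0, 0, 0]],
  ],
  hand=0,
)

```text
time_s: 16.35
ee_pos: [575.9, 244.3, 164.0]
tool_rot: [2.52, 1.876, 0.002]
wrist_force: [-0.3, 0.1, 6.2]
finger_gap: 28.7
gripper_force: 59.1
```

play_rows(
  rows=[
    [[0, 0, -0.1, 0, 0, 0], [0, 0, -0.12, 0, 0, 0], [0, 0, -0.1, 0, 0, 0], [0, 0, 0, 0, 0, 0], [0, 0, 0, 0, 0, 0], [-0.2, 0, 0, 0, 0, 0], [-0.4, 0, 0, 0, 0, 0], [-0.4, 0, 0, 0, 0, 0], [-0.4, 0, 0, 0, 0, 0], [-0.4, 0, 0, 0, 0, 0], [-0.4, 0, 0, 0, 0, 0], [0, 0, 0, 0, 0, 0]],
  ],
)

```text
time_s: 17.55
ee_pos: [559.4, 189.4, 171.6]
tool_rot: [2.522, 1.873, -0.0]
wrist_force: [0.8, 0.3, -0.8]
finger_gap: 29.0
gripper_force: 59.1
```

```bash
python3 - <<'E'
from plant import *
s=get_state();print(s["ee_pos"],s["wrist_force"],s["moment"],s["finger_gap"],s["gripper_force"],s["time_s"])
E
```

```text
[559.39952818 189.41255206 171.55297843] [ 0.84170646  0.25206448 -0.80010218] [-0.01372861 -0.00769603  0.01815706] 28.95382591708388 59.10086218267679 17.55
```

play_rows(
  rows=[
    [[0, 0, -0.5, 0, 0, 0], [0, 0, -0.9, 0, 0, 0], [0, 0, -1, 0, 0, -0.8], [0, 0, -1, 0, 0, -0.83], [0, 0, -1, 0, 0, -0.83], [-0.4, 0.06, -0.7, 0, 0, 0], [-0.86, 0.14, 0, 0, 0, 0], [-0.86, 0.14, 0, 0, 0, 0], [-0.86, 0.14, 0, 0, 0, 0], [-0.86, 0.14, 0, 0, 0, 0], [-0.86, 0.14, 0, 0, 0, 0], [-0.86, 0.14, 0, 0, 0, 0]],
  ],
)

```text
time_s: 18.75
ee_pos: [571.9, 50.9, 299.9]
tool_rot: [2.303, 2.136, 0.002]
wrist_force: [1.4, -0.5, -1.4]
finger_gap: 29.0
gripper_force: 59.1
```

play_rows(
  rows=[
    [[-0.86, 0.14, 0, 0, 0, 0], [-0.86, 0.14, 0, 0, 0, 0], [-0.86, 0.14, 0, 0, 0, 0], [-0.86, 0.14, 0, 0, 0, 0], [-0.86, 0.14, 0, 0, 0, 0], [-0.86, 0.14, 0, 0, 0, 0], [-0.86, 0.14, 0, 0, 0, 0], [-0.86, 0.14, 0, 0, 0, 0], [-0.46, 0.08, 0, 0, 0, 0], [0, 0, 0, 0, 0, 0], [0, 0, 0, 0, 0, 0], [0, 0, 0, 0, 0, 0]],
  ],
)

```text
time_s: 19.95
ee_pos: [587.8, -132.3, 298.8]
tool_rot: [-2.302, -2.137, -0.001]
wrist_force: [-0.1, 0.2, -0.6]
finger_gap: 28.6
gripper_force: 59.1
```

play_rows(
  rows=[
    [[0, 0, 0, 0, 0, 0], [0, 0, 0, 0, 0, 0], [0, 0, 0, 0, 0, 0]],
  ],
)

```text
time_s: 20.25
ee_pos: [587.6, -133.5, 298.8]
tool_rot: [-2.303, -2.136, -0.0]
wrist_force: [-0.5, -0.8, -0.9]
finger_gap: 28.9
gripper_force: 59.1
```

```bash
python3 - <<'E'
from plant import *
from h import *
s=get_state();print(s["ee_pos"],s["tool_rot"],s["time_s"])
im=get_image("wrist");im["s"]=s;pickle.dump(im,open("w7.pkl","wb"))
e=s["ee_pos"]
for n,X in dict(tip=[*e[:2],e[2]-57],head=[*e[:2],e[2]+21],lock=[652.5,-163.5,212]).items():print(n,proj(im,X)[0])
E
```

```text
[ 587.55824843 -133.53548666  298.81862509] [-2.30338638e+00 -2.13618287e+00 -1.50945350e-04] 20.25
tip [289.35887301 234.2534138 ]
head [289.23159355 304.30179274]
lock [385.84055832 254.05599891]
```

```bash
python3 - <<'E'
from h import *
im=pickle.load(open("w7.pkl","rb"))
c=im["pixels"][190:330,245:440,::-1]
cv2.imwrite("pics/w7.png",cv2.convertScaleAbs(cv2.resize(c,None,fx=4.1,fy=4.1,interpolation=cv2.INTER_CUBIC),alpha=1.6))
E
```

```text
(no output)
```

View pics/w7.png

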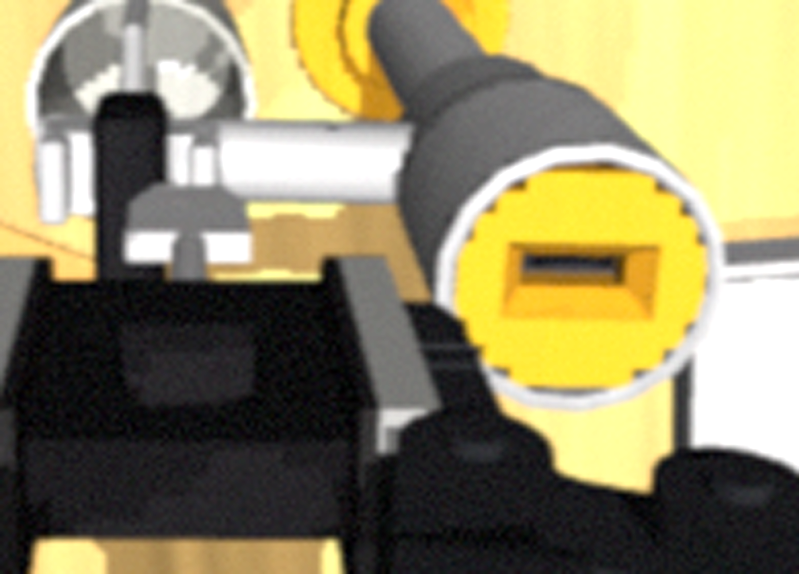

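The last picture shows the key upright in the pads, with the tip's near edge from (155,185) to (218,185) in the crop. The lock's rim is centred at (581,277) and its dish at (584,281).

```bash
python3 - <<'E'
from h import *
im=pickle.load(open("w7.pkl","rb"));s=im["s"];R=Rn.from_rotvec(s["tool_rot"]).as_matrix();e=s["ee_pos"]
w=lambda u,v,z:on_z(im,245+u/4.1-.4,190+v/4.1-.4,z)
print("yaw",np.degrees(np.arctan2(R[1,1],R[0,1])))
for n,q in dict(rim=(581,277),dish=(584,281)).items():print(n,w(*q,212).round(1))
for z in(e[2]-58,e[2]-57,e[2]-56):
    t=w(187,185,z);a,b=w(155,185,z),w(218,185,z);print(z.round(1),t.round(1),"width",np.linalg.norm(a-b).round(1),"in tool",(R.T@(t-e)).round(1))
for z in(e[2]-37,):
    a,b=w(125,232,z),w(250,232,z);print("shoulder",np.linalg.norm(a-b),R.T@((a+b)/2-e))
a,b=w(508,243,212),w(660,243,212);print("dish dir",np.degrees(np.arctan2(*(b-a)[1::-1])))
a,b=w(508,318,212),w(660,318,212);print("dish dir",np.degrees(np.arctan2(*(b-a)[1::-1])),np.linalg.norm(a-b))
a,b=w(220,195,150),w(400,200,150);print("spout dir",np.degrees(np.arctan2(*(b-a)[1::-1])))
a,b=w(220,122,155),w(412,127,155);print("spout dir",np.degrees(np.arctan2(*(b-a)[1::-1])))
E
```

```text
yaw -4.313720156046016
rim [ 652.8 -165.9  212. ]
dish [ 653.3 -166.6  212. ]
240.8 [ 588.  -134.2  240.8] width 9.1 in tool [-0.7  0.5 58. ]
241.8 [ 588.  -133.9  241.8] width 9.1 in tool [-0.3  0.5 57. ]
242.8 [ 588.1 -133.5  242.8] width 9.0 in tool [ 0.1  0.5 56. ]
shoulder 16.26898119209634 [ 0.28734675  0.53246698 37.00003255]
dish dir -4.293951204162865
dish dir -4.299559872868166 26.05386313018479
spout dir -5.976767085230804
spout dir -5.843179667562455
```

play_rows(
  rows=[
    [[-0.1, 0.3, 0, 0, 0, 0], [-0.16, 0.4, 0, 0, 0, 0], [-0.2, 0.5, 0, 0, 0, 0], [-0.2, 0.5, 0, 0, 0, 0], [-0.2, 0.5, 0, 0, 0, 0], [-0.1, 0.3, 0, 0, 0, 0], [-0.05, 0.19, 0, 0, 0, 0], [0, 0, 0, 0, 0, 0], [0, 0, 0, 0, 0, 0], [0, 0, 0, 0, 0, 0]],
  ],
)

```text
time_s: 21.3
ee_pos: [652.4, -164.1, 299.0]
tool_rot: [-2.304, -2.135, -0.0]
wrist_force: [-0.5, -0.7, -0.2]
finger_gap: 29.2
gripper_force: 59.2
```

play_rows(
  rows=[
    [[0, 0, 0.2, 0, 0, 0], [0, 0, 0.25, 0, 0, 0], [0, 0, 0.25, 0, 0, 0], [0, 0, 0.2, 0, 0, 0], [0, 0, 0.15, 0, 0, 0], [0, 0, 0.08, 0, 0, 0], [0, 0, 0.08, 0, 0, 0], [0, 0, 0.08, 0, 0, 0], [0, 0, 0, 0, 0, 0], [0, 0, 0, 0, 0, 0]],
  ],
)

```text
time_s: 22.3
ee_pos: [652.7, -164.3, 266.7]
tool_rot: [2.304, 2.135, 0.0]
wrist_force: [-0.1, 0.3, -0.5]
finger_gap: 29.1
gripper_force: 59.2
```

```bash
cat > st.py <<'E'
from plant import *
from h import *
s=get_state();R=Rn.from_rotvec(s["tool_rot"]).as_matrix()
print("pos",s["ee_pos"].round(2),"F tool",(R.T@s["wrist_force"]).round(2),"M",(R.T@s["moment"]).round(3),"yaw",np.degrees(np.arctan2(R[1,1],R[0,1])).round(2),"tilt",R[:2,2].round(4),"gap",round(s["finger_gap"],1),"t",s["time_s"])
E
python3 st.py
python3 - <<'E'
from plant import *
from h import *
im=get_image("wrist");im["s"]=get_state();pickle.dump(im,open("w8.pkl","wb"))
hsv=cv2.cvtColor(im["pixels"],cv2.COLOR_RGB2HSV)
m=((hsv[...,1]>170)&(hsv[...,2]>60)).astype(np.uint8)*255
L=proj(im,[652.8,-165.9,212])[0];print(L)
k=np.zeros_like(m);cv2.circle(k,tuple(int(x) for x in L),48,255,-1);m&=k
ys,xs=np.where(m>0);print(xs.min(),xs.max(),ys.min(),ys.max(),len(xs))
for v in range(ys.min(),ys.max(),4):
    r=np.where(m[v])[0];print(v,r.min(),r.max(),len(r))
E
```

```text
pos [ 652.7  -164.34  266.68] F tool [ 0.26 -0.07  0.55] M [0.022 0.025 0.029] yaw -4.35 tilt [0.0002 0.    ] gap 29.1 t 22.3
[289.70679275 238.09133243]
254 324 205 258 2518
205 283 294 12
209 271 307 37
213 265 312 48
217 261 316 56
221 258 319 62
225 256 321 66
229 255 322 68
233 254 323 45
237 254 324 41
241 254 324 41
245 254 323 39
249 256 322 35
253 257 319 31
257 258 318 51
```

play_rows(
  rows=[
    [[0, 0, 0.08, 0, 0, 0], [0, 0, 0.08, 0, 0, 0], [0, 0, 0.08, 0, 0, 0], [0, 0, 0.08, 0, 0, 0], [0, 0, 0.08, 0, 0, 0], [0, 0, 0, 0, 0, 0]],
  ],
)

```text
time_s: 22.95
ee_pos: [652.5, -164.2, 256.1]
tool_rot: [-2.304, -2.135, 0.0]
wrist_force: [0.4, -1.2, -0.3]
finger_gap: 28.9
gripper_force: 59.2
```

```bash
python3 st.py
```

```text
pos [ 652.49 -164.24  256.15] F tool [-1.15  0.48  0.3 ] M [-0.066 -0.024 -0.044] yaw -4.36 tilt [-0.0006  0.0002] gap 28.9 t 22.95
```

play_rows(
  rows=[
    [[0, 0, 0.08, 0, 0, 0], [0, 0, 0.08, 0, 0, 0], [0, 0, 0.08, 0, 0, 0], [0, 0, 0.08, 0, 0, 0], [0, 0, 0.08, 0, 0, 0], [0, 0, 0, 0, 0, 0]],
  ],
)

```text
time_s: 23.55
ee_pos: [652.1, -164.4, 246.0]
tool_rot: [-2.304, -2.135, 0.001]
wrist_force: [-3.4, -0.3, 0.4]
finger_gap: 29.3
gripper_force: 59.3
```

```bash
python3 st.py
```

```text
pos [ 652.12 -164.37  246.01] F tool [-0.52 -3.42 -0.42] M [ 0.756 -0.083  0.071] yaw -4.37 tilt [-0.0012  0.0001] gap 29.3 t 23.55
```

play_rows(
  rows=[
    [[0, -0.04, 0, 0, 0, 0], [0, 0, 0.06, 0, 0, 0], [0, 0, 0.06, 0, 0, 0], [0, 0, 0.06, 0, 0, 0], [0, 0, 0, 0, 0, 0]],
  ],
)

```text
time_s: 24.05
ee_pos: [652.0, -164.2, 242.0]
tool_rot: [2.304, 2.135, 0.001]
wrist_force: [-0.5, 0.2, 0.3]
finger_gap: 29.0
gripper_force: 59.4
```

```bash
python3 st.py
```

```text
pos [ 652.04 -164.22  242.01] F tool [ 0.17 -0.53 -0.33] M [-0.037 -0.026 -0.047] yaw -4.35 tilt [ 0.0008 -0.0001] gap 29.0 t 24.05
```

play_rows(
  rows=[
    [[0, 0, 0.06, 0, 0, 0], [0, 0, 0.06, 0, 0, 0], [0, 0, 0.06, 0, 0, 0], [0, 0, 0, 0, 0, 0]],
  ],
)

```text
time_s: 24.45
ee_pos: [651.9, -164.2, 237.1]
tool_rot: [2.304, 2.135, 0.0]
wrist_force: [2.2, -0.8, -2.6]
finger_gap: 28.8
gripper_force: 59.2
```

```bash
python3 st.py
```

```text
pos [ 651.9  -164.17  237.06] F tool [-0.66  2.23  2.62] M [-0.628 -0.25  -0.001] yaw -4.35 tilt [ 0.0003 -0.0001] gap 28.8 t 24.45
```

play_rows(
  rows=[
    [[0, 0.02, 0.06, 0, 0, 0], [0, 0, 0.06, 0, 0, 0], [0, 0, 0.04, 0, 0, 0], [0, 0, 0, 0, 0, 0]],
  ],
)

```text
time_s: 24.85
ee_pos: [652.2, -164.4, 234.7]
tool_rot: [2.304, 2.135, 0.001]
wrist_force: [-3.3, 1.3, 11.1]
finger_gap: 28.7
gripper_force: 60.9
```

```bash
python3 st.py
```

```text
pos [ 652.2  -164.37  234.73] F tool [  1.06  -3.41 -11.06] M [0.76  0.196 0.019] yaw -4.35 tilt [0.0009 0.0003] gap 28.7 t 24.85
```

play_rows(
  rows=[
    [[0, 0, 0.04, 0, 0, 0.3], [0, 0, 0.02, 0, 0, 0.3], [0, 0, 0, 0, 0, -0.6], [0, 0, 0, 0, 0, -0.6], [0, 0, 0, 0, 0, 0.6], [0, 0, 0, 0, 0, 0.6], [0, 0, 0, 0, 0, -0.6], [0, 0, 0, 0, 0, 0], [0, 0, 0, 0, 0, 0]],
  ],
)

```text
time_s: 25.75
ee_pos: [652.3, -164.4, 234.5]
tool_rot: [2.303, 2.135, 0.003]
wrist_force: [-5.8, 1.5, 19.9]
finger_gap: 29.2
gripper_force: 61.7
```

```bash
python3 st.py
```

```text
pos [ 652.3  -164.45  234.51] F tool [  1.04  -5.84 -19.93] M [ 1.604  0.532 -0.031] yaw -4.35 tilt [0.002  0.0005] gap 29.2 t 25.75
```

play_rows(
  rows=[
    [[0, -0.02, 0, 0, 0, 0], [0, -0.007, 0, 0, 0, -1], [0, -0.007, 0, 0, 0, -1], [0, -0.007, 0, 0, 0, -1], [0, -0.007, 0, 0, 0, -1], [0, 0, 0, 0, 0, 0]],
  ],
)

```text
time_s: 26.35
ee_pos: [652.0, -164.8, 234.6]
tool_rot: [1.893, 2.503, 0.004]
wrist_force: [-1.6, 0.9, 16.8]
finger_gap: 29.1
gripper_force: 61.3
```

```bash
python3 st.py
```

```text
pos [ 652.02 -164.8   234.59] F tool [  1.3   -1.24 -16.78] M [0.297 0.282 0.145] yaw 15.81 tilt [ 0.0041 -0.0002] gap 29.1 t 26.35
```

play_rows(
  rows=[
    [[0, -0.007, 0, 0, 0, -1], [0, -0.007, 0, 0, 0, -1], [0, -0.007, 0, 0, 0, -1], [0, -0.007, 0, 0, 0, -1], [0, -0.007, 0, 0, 0, -1], [0, -0.007, 0, 0, 0, -1], [0, -0.007, 0, 0, 0, -1], [0, -0.007, 0, 0, 0, -1], [0, 0, 0, 0, 0, 0]],
  ],
)

```text
time_s: 27.25
ee_pos: [651.6, -164.7, 234.6]
tool_rot: [0.921, 2.998, 0.003]
wrist_force: [1.6, 1.9, 14.3]
finger_gap: 28.4
gripper_force: 61.3
```

```bash
python3 st.py
```

```text
pos [ 651.55 -164.73  234.58] F tool [ -0.27   2.5  -14.25] M [-0.525  0.177  0.216] yaw 55.85 tilt [0.0052 0.0005] gap 28.4 t 27.25
```

play_rows(
  rows=[
    [[0, 0, 0, 0, 0, -1], [0, 0, 0, 0, 0, -1], [0, -0.005, 0, 0, 0, -1], [0, -0.005, 0, 0, 0, -1], [0, -0.005, 0, 0, 0, -1], [0, -0.005, 0, 0, 0, -1], [0, -0.005, 0, 0, 0, -0.8], [0, -0.005, 0, 0, 0, -0.4], [0, 0, 0, 0, 0, 0], [0, 0, 0, 0, 0, 0]],
  ],
)

```text
time_s: 28.25
ee_pos: [651.3, -164.8, 234.6]
tool_rot: [-0.046, 3.136, 0.002]
wrist_force: [0.1, 4.0, 14.9]
finger_gap: 29.0
gripper_force: 61.3
```

```bash
python3 st.py
```

```text
pos [ 651.34 -164.84  234.58] F tool [ -0.33   3.98 -14.93] M [-0.783 -0.003  0.221] yaw 91.68 tilt [0.0049 0.001 ] gap 29.0 t 28.25
```

```bash
python3 - <<'E'
from plant import *
print(hand_in())
E
```

```text
the job is handed in; nothing more can be done
None
```

I handed the job in at about 28 s with the can hung in the notch and the key gripped, fully home and turned about 96° counterclockwise. I didn't see a verdict. The key's seating and the open tap are inferred from position, push force and a twisting moment that matches the lock's spring at its stop. I last saw the can hanging free just after release.

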